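# Stack battery cells in the fixture and square the pile

### The arm

A 6-joint arm with a two-finger parallel gripper is mounted at the origin on a cart in front of the work surface, level with it; the furniture and walls round the work are solid. World frame = base frame: x ahead of the robot, y to its left, z up, the work surface at z = 0. Lengths are in m, angles in rad, forces in N, time in s.
With the tool pointing down it reaches from about 0.3 to 0.775 m from the base axis. Payload 14.6 kg.
Tool frame: the origin (TCP) lies midway between the tips of the shut fingers; the grasp point (between the pads) lies 19 mm behind it; z points along the fingers, y is the line along which they close (so a half turn about z gives the same grasp; the last joint's range is limited). The gripper opens to 85 mm and grips with 20 to 120 N. Pads are 22 mm wide; open, the fingers measure 114 mm over their backs; the gripper's body (76 mm by 85 mm) begins 54 mm behind the grasp point. The pads swing forward as they close: fully open they stand 13 mm farther back than shut.
Start: joints at [1.151, 0.3, 1.521, -0, 1.321, -0.067], TCP at [0.19, 0.516, 0.231] pointing down, gripper open.
Joint ranges: [-3.03, 3.03], [-0.79, 2.21], [0.23, 2.52], [-1.04, 4.18], [0, 3.07], [-2.55, 2.55]. Speed limits (rad/s): [2.22, 2.22, 2.57, 3.14, 3.14, 3.14].

### API

Orientations are given as [roll, pitch, yaw] about the fixed x, y, z axes, in that order (R = Rz(yaw) Ry(pitch) Rx(roll)).
In Python, from rig import manip, imaging gives the robot as it stands.
- The arm moves only by the tool arm_command, never from a script. Its argument "motion" is a list of rows, each a list of 4 numbers: the shift along the world's x, y, z scaled (see below), then the turn about the world's z scaled (see below). In form: [[dx, dy, dz, twist], ...]. A call has 1 to 10 rows; each row shifts and turns the commanded pose from where the row before left it; what a row does not reach is not made up. The controller multiplies each number of a shift by 0.08 m and each number of a turn by pi rad. A row lasts 1/8 s, in which the tool goes at most 62.5 mm and 10.7 degrees, less where a joint would pass 70% of its speed; a pose out of reach is approached as far as the arm can. A call with a number of a shift or a turn outside -1 to 1 is refused whole. A call with a gripper value outside its range is refused whole. "jaw" is the opening, from -1 (shut) to 1 (fully open), set as the call begins (left out, the last holds). The fingers move at their own pace and stop on an object; "grip_force" is the grip in N (left out, the last holds). Time passes only in rows, so rows that do not move let the fingers close. It gives the time, the measured TCP pose, the force, the opening and the grip force at its end, in the units of the state.
- manip.observe(): the state, without advancing time (a new reading comes with each control period).
- imaging.get_image(name): name is "scene" or "top" or "wrist"; returns (picture, depth): 420x560x3 uint8, red, green, blue; 420x560 float32, m along the optical axis (not along the pixel's ray), 0 where there is no reading.
- imaging.calibration(name): a dict with "intrinsics" (3x3 intrinsics, pixels), "dist_coeffs" ([k1, k2, p1, p2, k3] as OpenCV has them; the pictures are not rectified), "position" and "attitude" of the camera in the world. Camera axes: x right, y down, z forward; pixel columns grow to the right and rows downward; lengths in m; the calibration is good to about 2 mm. A picture is of the moment at which its call begins: read the wrist's pose just before it. calibration takes no time and is no camera call; for the wrist camera it gives the pose at the moment of the call.
- manip.sign_off(): hands the job in; it is judged then, once.
The state is a dict: "t": time; "joint_positions": joint angles; "joint_vel": joint speeds; "joint_efforts": joint torques, N m; "position": TCP position; "ee_rot": TCP orientation; "force": force on the tool from outside, world axes, zero at the start; "wrist_torque": the same for the moment, N m; "grip_width": opening from 0.0 (shut) to 1.0 (fully open); "grasp_force": force on a finger pad.
Only numpy, scipy, OpenCV 4.12 (cv2) and the standard library are available. Lean on these libraries where they do the work, as an engineer would, in place of code of your own. Each camera call takes 0.05 s, during which the arm holds its last target. There are 200 camera calls.

### The job

Lay the two battery cells that stand in the carrier flat on top of the one in the stacking fixture, terminal ends toward the sliding jaw like the first. Then square the pile: all three cells flush against the two side posts and the end post, and the jaw slid up until it bears on the pile. Do not drop or force the cells, and leave the other things on the bench where they are.

Things in the scene. Friction and masses are not known exactly. Their poses are not given: they have to be found in the camera images.
- fixture: stacking fixture, fixed: dark steel base plate 120 (x) by 204 mm, top at z +12 mm; origin under the middle of the pile's place (28 mm toward +y from the plate's middle). The pile's long sides run along y. Two side posts stand on its +x side, one end post on its +y side, a sliding jaw between two 8 mm high guide rails on its -y side; the -x side is open
- side_posts (a point): midway between the two side posts, on the line of their faces toward the pile: fixture x +31.5 mm, top of the base plate. The posts are 12 mm thick, 48 mm above the plate, at y +34 and -34 mm. Axes as the fixture's
- end_post (a point): face of the end post toward the pile: fixture x 0, y +48.5 mm, top of the base plate; the post is 12 mm thick, 48 mm above the plate. Axes as the fixture's
- jaw (a joint): travel of the sliding jaw in m toward the fixture's +y: 0 fully back (face of its black nose at fixture y -74.5 mm), 0.026 when it meets a cell that stands against the end post, limit 0.040. Light friction; stays where left. The nose is 18 mm wide, 2 to 42 mm above the base plate, and bears on the cells between their terminals
- jaw_back (a point): middle of the back (-y) face of the jaw's aluminium upright, the place to push, 44 mm above the worktop; upright 34 mm wide along the fixture's x, 14 mm thick, top 45 mm above the base plate. Behind it the jaw's carriage, top 12 mm above the base plate, reaches 16 mm farther back. Axes as the fixture's
- carrier: black plastic cell carrier, fixed, 140 (x) by 112 mm, origin under its centre; three slots along its y at x -46, 0 and +46 mm, floor 8 mm and walls 33 mm above the worktop; the +46 slot is empty
- cell_a: flat battery cell, aluminium case with grey film on its faces, 14 mm thick (own x), 97 mm long (own y), 63 mm wide (own z), origin at its centre, about 0.15 kg; two terminals on its -y end, 3 mm proud, 20 mm either side of the middle. Lies flat but loose in the fixture (own x vertical), terminals toward the jaw
- cell_b: flat battery cell, aluminium case with grey film on its faces, 14 mm thick (own x), 97 mm long (own y), 63 mm wide (own z), origin at its centre, about 0.15 kg; two terminals on its -y end, 3 mm proud, 20 mm either side of the middle. Stands on its long edge in the carrier's -46 slot, own z up, top edge 71 mm above the worktop
- cell_c: flat battery cell, aluminium case with grey film on its faces, 14 mm thick (own x), 97 mm long (own y), 63 mm wide (own z), origin at its centre, about 0.15 kg; two terminals on its -y end, 3 mm proud, 20 mm either side of the middle. Stands on its long edge in the carrier's middle slot, own z up, top edge 71 mm above the worktop
- notepad: loose yellow notepad 125 x 100 x 12 mm, a bystander
- driver_torx: loose screwdriver, 155 mm long, 23 mm thick, a bystander
- relay: loose black relay, a 28 mm cube with upright blades, 36 mm high, a bystander
- cell_a_terminals (a point): middle of the terminal end of cell_a, 48.5 mm from its centre
- cell_b_terminals (a point): middle of the terminal end of cell_b, 48.5 mm from its centre
- cell_c_terminals (a point): middle of the terminal end of cell_c, 48.5 mm from its centre
Things that resemble listed ones, but are neither listed nor needed, are in the scene too. Leave any green or red look-alike of the cell_c alone.

How it is judged:
At the end, for the whole second after the job is handed in: The three cells lie flat in one pile, cell_a lowest, terminals toward the jaw, each centre within 2 mm of its place flush with the side and end posts, long sides within 0.035 rad of the fixture's y (faces within 0.05 rad of level), at rest; jaw at 0.024 to 0.0285 (x of cell_a in the frame of fixture between -0.002 and 0.002 m and y of cell_a in the frame of fixture between -0.002 and 0.002 m and angle between the x axis of each of cell_a, cell_b, cell_c and the z axis of fixture, either way round below 0.05 rad and angle between the y axis of each of cell_a, cell_b, cell_c and the y axis of fixture, either way round below 0.035 rad and y of each of cell_a_terminals, cell_b_terminals, cell_c_terminals in the frame of fixture below -0.03 m and linear speed of each of cell_a, cell_b, cell_c below 0.01 m/s and angular speed of each of cell_a, cell_b, cell_c below 0.1 rad/s and x of cell_b in the frame of fixture between -0.002 and 0.002 m and y of cell_b in the frame of fixture between -0.002 and 0.002 m and x of cell_c in the frame of fixture between -0.002 and 0.002 m and y of cell_c in the frame of fixture between -0.002 and 0.002 m and height (world z) of cell_a between 0.016 and 0.022 m and height (world z) of cell_b between 0.03 and 0.05 m and height (world z) of cell_c between 0.03 and 0.05 m and value of joint jaw between 0.024 and 0.0285 m); the robot touches nothing.
It fails at once if a cell is forced against the fixture (more than 45 N) (contact force between any of cell_a, cell_b, cell_c and fixture above 45 N).
It fails at once if a cell is dropped: out of the fingers and faster than 0.7 m/s ((linear speed of cell_a above 0.7 m/s and contact force between cell_a and the fingers below 0.05 N) or (linear speed of cell_b above 0.7 m/s and contact force between cell_b and the fingers below 0.05 N) or (linear speed of cell_c above 0.7 m/s and contact force between cell_c and the fingers below 0.05 N)).
It fails at once if a bystander (notepad, screwdriver, relay) is moved by more than 25 mm (distance of any of notepad, driver_torx, relay from where it was at the start of the episode above 0.025 m).
It also fails if it takes over 61 s, if anything falls off the work surface, if the arm or the gripper's body presses on something with over 40 N, if the wrist force passes 120 N, or if a joint passes its speed limit or range.

## Working session

There is one attempt and no reset: what is moved stays moved. The work goes in short steps, Python scripts to look and compute and a tool call to move; the robot and the scene stay as the last step left them, time stands still between calls to the robot, and variables do not carry over. Pictures are saved under pics/ and viewed, at most 10 in all, crops included, and the job is handed in when it is done.

Besides the shell and the picture viewer there is one more tool, called as a command line: name --pt "numbers of a row" for each row, then --argument value for the rest. arm_command: Moves the arm, as the interface text tells. Shifts and turns lie within -1 to 1; 1 stands for 0.08 m of shift or pi rad of turn. Its arguments: {"type":"object","properties":{"motion":{"type":"array"},"jaw":{"type":"number"},"grip_force":{"type":"number"}},"required":["motion"]}

```bash
mkdir -p pics; ls; cat > h.py <<'E'
import numpy as np, cv2
from scipy.spatial.transform import Rotation as Ro
from rig import manip, imaging
def att(c):
    a=np.array(c["attitude"],float)
    if a.shape==(3,3): return a
    return Ro.from_euler('xyz',a).as_matrix() if a.size==3 else Ro.from_quat(a).as_matrix()
def rays(c,uv):
    p=cv2.undistortPoints(np.array(uv,float).reshape(-1,1,2),np.array(c["intrinsics"]),np.array(c["dist_coeffs"])).reshape(-1,2)
    return np.c_[p,np.ones(len(p))]
def atz(c,uv,z):
    d=rays(c,uv)@att(c).T; o=np.array(c["position"]); z=np.broadcast_to(z,len(d))
    return o+d*((z-o[2])/d[:,2])[:,None]
def cloud(c,dep):
    v,u=np.mgrid[:420,:560]; r=rays(c,np.c_[u.ravel(),v.ravel()])*dep.reshape(-1,1)
    return (r@att(c).T+np.array(c["position"])).reshape(420,560,3)
def proj(c,P):
    R=att(c); t=-R.T@np.array(c["position"])
    return cv2.projectPoints(np.array(P,float),cv2.Rodrigues(R.T)[0],t,np.array(c["intrinsics"]),np.array(c["dist_coeffs"]))[0].reshape(-1,2)
def tri(obs):
    A=np.zeros((3,3));b=np.zeros(3)
    for c,uv in obs:
        d=(rays(c,[uv])@att(c).T)[0]; d/=np.linalg.norm(d); M=np.eye(3)-np.outer(d,d); A+=M; b+=M@np.array(c["position"])
    return np.linalg.solve(A,b)
E
python3 - <<'E'
from h import *
import pickle
print(manip.observe())
D={}
for n in("top","scene"):
    c=imaging.calibration(n); im,d=imaging.get_image(n); print(n,c); D[n]=(c,im,d)
    cv2.imwrite(f"pics/{n}0.png",cv2.resize(im[:,:,::-1],(800,600),interpolation=cv2.INTER_CUBIC))
pickle.dump(D,open("d0.pkl","wb"))
E
```

```text
pics
{'t': 0.0, 'joint_positions': array([ 1.15139227e+00,  3.00494703e-01,  1.52162087e+00, -1.60621944e-05,
        1.32070573e+00, -6.65883227e-02]), 'joint_vel': array([-0.0002223 , -0.00019045,  0.00017894,  0.00050209, -0.00140729,
       -0.00039829]), 'joint_efforts': array([ 5.19201385e-04, -5.43497586e+01, -3.61796808e+01, -9.83079167e-05,
        3.95862138e-03,  1.06323927e-05]), 'position': array([0.18994591, 0.51589258, 0.23069154]), 'ee_rot': array([-3.14036569e+00, -6.62301140e-05,  2.78878086e+00]), 'force': array([ 0.27569492,  0.63310897, -0.08695663]), 'wrist_torque': array([-0.02283335,  0.02459001, -0.02022939]), 'grasp_force': 0.0, 'grip_width': 0.9991805748966243}
top {'intrinsics': array([[502.56084586,   0.        , 273.43331516],
       [  0.        , 502.56084586, 204.11173259],
       [  0.        ,   0.        ,   1.        ]]), 'dist_coeffs': array([-0.03799851,  0.        ,  0.        ,  0.        ,  0.        ]), 'position': array([ 0.24237443, -0.02883078,  1.54554718]), 'attitude': array([-2.93498575,  0.00495982, -1.6109071 ])}
scene {'intrinsics': array([[545.1698228 ,   0.        , 281.95367421],
       [  0.        , 545.1698228 , 215.55209777],
       [  0.        ,   0.        ,   1.        ]]), 'dist_coeffs': array([0.02520154, 0.        , 0.        , 0.        , 0.        ]), 'position': array([-0.05966041,  1.06883798,  1.12824508]), 'attitude': array([-2.25763881e+00, -7.45505428e-04, -2.62808464e+00])}
```

View pics/top0.png

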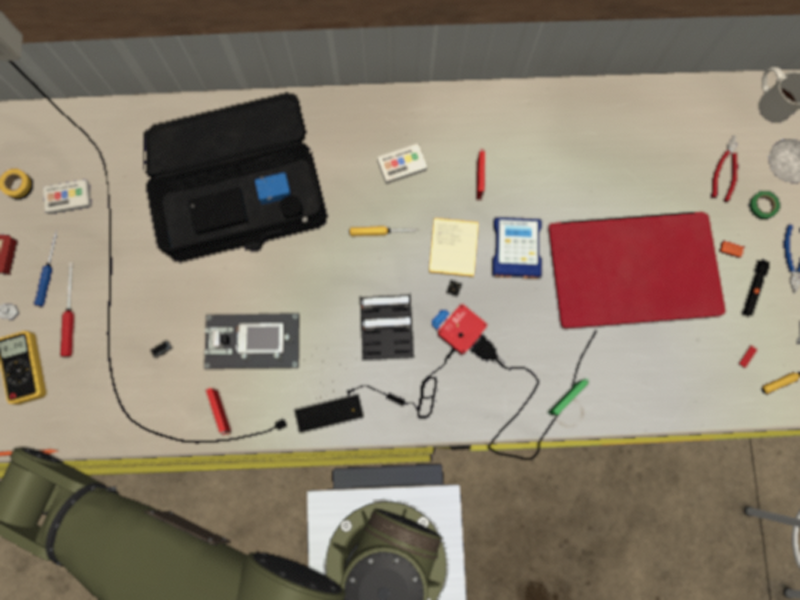

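View pics/scene0.png

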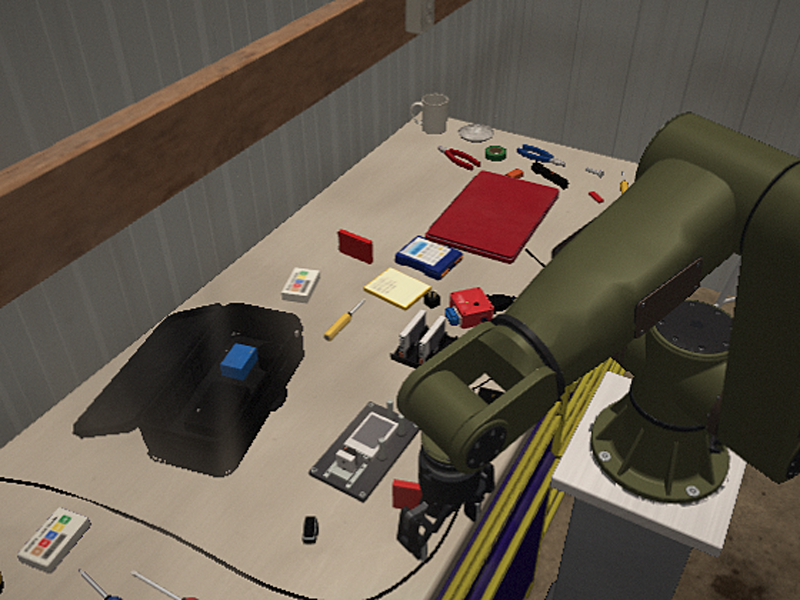

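Top view (800x600 scale): the fixture is at (252,340) with its jaw at (215,340) on the left. The carrier is at (387,326), with grey-white cells at (387,302) and (387,323) and the empty slot at (387,345). Candidates for the cells are the two grey cells in the carrier, the red upright look-alikes (480,175) and (217,410), and the green one (568,397). By the description I choose the grey ones in the carrier.

```bash
python3 - <<'E'
from h import *
import pickle
D=pickle.load(open("d0.pkl","rb")); c,im,d=D["top"]; s=0.7
N={"fixTL":(206,315),"fixTR":(298,315),"fixBR":(298,367),"fixBL":(206,367),"carTL":(361,296),"carTR":(411,296),"carBR":(413,356),"carBL":(363,359),"red":(217,410),"relay":(453,287),"conn":(462,328),"blackbox":(330,412)}
for k,v in N.items(): print(k,atz(c,[np.array(v)*s],0.01)[0].round(3))
cw=imaging.calibration("wrist"); st=manip.observe()
Rt=Ro.from_euler('xyz',st["ee_rot"]).as_matrix()
print("cam in tool",Rt.T@(np.array(cw["position"])-st["position"]), (Rt.T@att(cw)).round(3))
E
```

```text
fixTL [0.529 0.37  0.01 ]
fixTR [0.521 0.169 0.01 ]
fixBR [0.408 0.171 0.01 ]
fixBL [0.415 0.369 0.01 ]
carTL [0.557 0.031 0.01 ]
carTR [ 0.553 -0.078  0.01 ]
carBR [ 0.421 -0.076  0.01 ]
carBL [0.419 0.031 0.01 ]
red [0.323 0.344 0.01 ]
relay [ 0.569 -0.171  0.01 ]
conn [ 0.478 -0.185  0.01 ]
blackbox [0.31  0.104 0.01 ]
cam in tool [ 0.07240244  0.00164086 -0.14237875] [[-0.001 -0.96  -0.28 ]
 [ 1.    -0.    -0.001]
 [ 0.001 -0.28   0.96 ]]
```

arm_command --pt "0.43 -0.42 0.18 -0.05" --pt "0.43 -0.42 0.18 -0.05" --pt "0.43 -0.42 0.18 -0.05" --pt "0.43 -0.42 0.18 -0.05" --pt "0.43 -0.42 0.18 -0.05" --pt "0.43 -0.42 0.18 -0.05" --pt "0.43 -0.42 0.0 -0.05" --pt "0.43 -0.42 0 -0.038" --pt "0 0 0 0" --pt "0 0 0 0" --jaw -0.3

```text
t: 1.35
position: [0.465, 0.2475, 0.3174]
ee_rot: [-3.141, 0.0, 1.57]
force: [-0.3, 0.8, -0.6]
grip_width: 0.351
grasp_force: 0.0
```

```bash
python3 - <<'E'
from h import *
import pickle
st=manip.observe(); print(st["t"],st["position"],st["ee_rot"],st["grip_width"],st["joint_positions"])
c=imaging.calibration("wrist"); im,d=imaging.get_image("wrist"); pickle.dump((c,im,d),open("w1.pkl","wb"))
cv2.imwrite("pics/w1.png",cv2.resize(im[:,:,::-1],(800,600),interpolation=cv2.INTER_CUBIC))
E
```

```text
1.35 [0.46496994 0.2474546  0.31740266] [-3.14089995e+00  1.13263488e-04  1.57047014e+00] 0.35067335468603616 [4.19444122e-01 1.95873794e-01 1.45165973e+00 1.79401086e-04
 1.49473786e+00 4.19756650e-01]
```

View pics/w1.png

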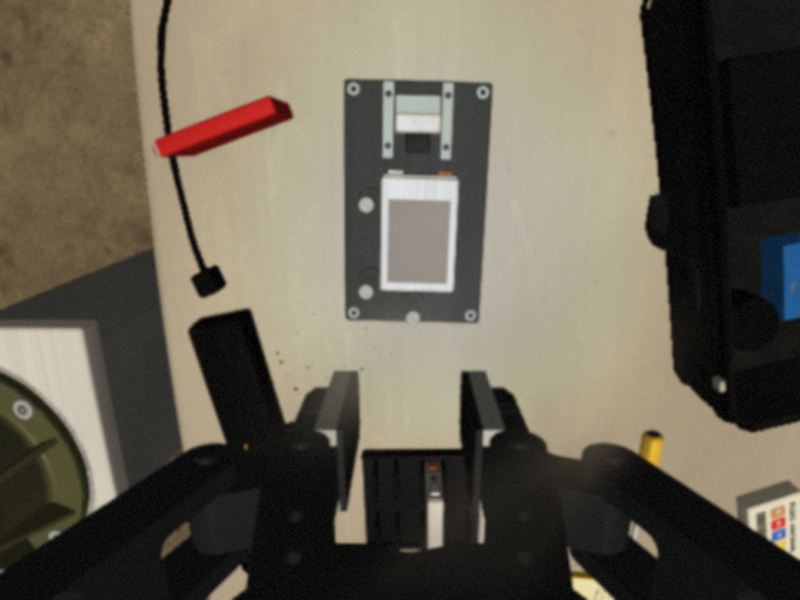

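Wrist view 1: the fixture plate corners are at about (346,80), (491,84), (479,321), (347,321). The round posts are at (366,205), (366,292) and (413,317), the jaw is at (417,115), and cell_a's terminals at (395,173) and (445,173) face the jaw. Cell_c's orange terminal at (434,465) points the same way. Next I measure the fixture, then look over the carrier.

```bash
python3 - <<'E'
from h import *
import pickle
c,im,d=pickle.load(open("w1.pkl","rb")); s=.7
P=cloud(c,d)
g=lambda v,z:atz(c,np.array(v)*s,z).round(4)
print("plate",g([(346,80),(491,84),(479,321),(347,321)],.012))
print("posts",g([(366,205),(366,292),(413,317)],.060))
print("cell_a top",g([(384,178),(459,178),(456,292),(381,291)],.026))
for v in [(366,205),(366,292),(413,317),(420,240),(355,250),(418,103),(417,122),(417,143)]:
    u=(np.array(v)*s).astype(int); print(v,np.median(P[u[1]-1:u[1]+2,u[0]-1:u[0]+2].reshape(-1,3),0).round(4))
E
```

```text
plate [[0.4139 0.3755 0.012 ]
 [0.5301 0.3724 0.012 ]
 [0.5268 0.1726 0.012 ]
 [0.4086 0.1727 0.012 ]]
posts [[0.4319 0.2803 0.06  ]
 [0.4304 0.2125 0.06  ]
 [0.4674 0.1919 0.06  ]]
cell_a top [[0.4441 0.2985 0.026 ]
 [0.5046 0.2985 0.026 ]
 [0.5043 0.2033 0.026 ]
 [0.4403 0.2042 0.026 ]]
(366, 205) [0.4318 0.2808 0.0602]
(366, 292) [0.4301 0.2128 0.0601]
(413, 317) [0.4672 0.1931 0.0603]
(420, 240) [0.4733 0.2478 0.0257]
(355, 250) [0.417  0.2372 0.0122]
(418, 103) [0.4707 0.3566 0.024 ]
(417, 122) [0.4692 0.3408 0.0574]
(417, 143) [0.4693 0.3256 0.0545]
```

arm_command --pt "0.1 -0.4 0 0" --pt "0.1 -0.7 0 0" --pt "0.08 -0.7 0 0" --pt "0 -0.7 0 0" --pt "0 -0.45 0 0" --pt "0 0 0 0" --pt "0 0 0 0"

```text
t: 2.28
position: [0.4875, 0.0124, 0.3178]
ee_rot: [3.141, -0.0, 1.571]
force: [0.4, 0.2, 1.2]
grip_width: 0.351
grasp_force: 0.0
```

```bash
python3 - <<'E'
from h import *
import pickle
st=manip.observe(); print(st["t"],st["position"],st["ee_rot"])
c=imaging.calibration("wrist"); im,d=imaging.get_image("wrist"); pickle.dump((c,im,d),open("w2.pkl","wb"))
cv2.imwrite("pics/w2.png",cv2.resize(im[20:320,130:530,::-1],(800,600),interpolation=cv2.INTER_CUBIC))
E
```

```text
2.275 [0.48751089 0.01239199 0.31779376] [ 3.14139741e+00 -2.73098453e-04  1.57118249e+00]
```

View pics/w2.png

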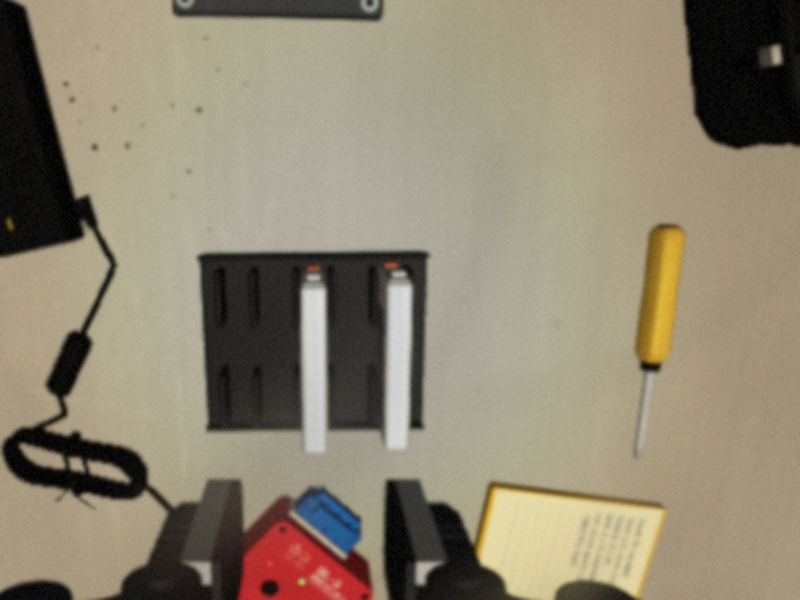

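Wrist view 2 (2x crop, offset (130,20)): the two grey cells stand in the carrier. Cell_c runs (302..326, 283..450) and cell_b (386..411, 280..448), both with orange terminals at the top. The empty slot is on the left.

```bash
python3 - <<'E'
from h import *
import pickle
c,im,d=pickle.load(open("w2.pkl","rb")); f=lambda v:np.array(v)/2+[130,20]
P=cloud(c,d)
for n,v in {"c":[(302,283),(326,283),(326,450),(304,451)],"b":[(386,280),(411,280),(408,448),(386,448)]}.items():
    q=atz(c,f(v),.071); print(n,q.round(4)[:,:2],"ctr",q.mean(0).round(4))
    for vv in(.2,.5,.8):
        m=np.array(v,float); p=(m[0]+m[1])/2*(1-vv)+(m[2]+m[3])/2*vv; u=f(p).astype(int); print("  depth",P[u[1],u[0]].round(4))
print("wall",P[tuple(f((362,300)).astype(int)[::-1])].round(4),"carrier",atz(c,f([(202,256),(427,255),(423,430),(209,430)]),.033).round(4))
# second view height check: top cam
D=pickle.load(open("d0.pkl","rb"));ct=D["top"][0]
for n,p in {"c":(387,323),"b":(387,302)}.items():
    w={"c":(314,367),"b":(398,364)}[n]
    print(n,"tri",tri([(c,f(w)),(ct,np.array(p)*.7)]).round(4))
E
```

```text
c [[ 0.4814  0.0274]
 [ 0.4941  0.0274]
 [ 0.4945 -0.0671]
 [ 0.4821 -0.0677]] ctr [ 0.488 -0.02   0.071]
  depth [0.4877 0.0098 0.0719]
  depth [ 0.4877 -0.0182  0.0705]
  depth [ 0.4877 -0.0469  0.071 ]
b [[ 0.5258  0.029 ]
 [ 0.5391  0.029 ]
 [ 0.5408 -0.066 ]
 [ 0.5284 -0.066 ]] ctr [ 0.5335 -0.0185  0.071 ]
  depth [0.5327 0.0118 0.071 ]
  depth [ 0.5325 -0.017   0.0708]
  depth [ 0.5334 -0.0458  0.0708]
wall [0.5176 0.0074 0.0077] carrier [[ 0.4232  0.0375  0.033 ]
 [ 0.5529  0.038   0.033 ]
 [ 0.5549 -0.0689  0.033 ]
 [ 0.4232 -0.0689  0.033 ]]
c tri [ 0.4879 -0.0236  0.0529]
b tri [ 0.5369 -0.0256  0.0373]
```

arm_command --pt "0.4 -0.3 -0.4 0.005" --pt "0.17 -0.09 -0.6 0" --pt "0 0 -0.7 0" --pt "0 0 -0.7 0" --pt "0 0 -0.5 0" --pt "0 0 -0.3 0" --pt "0 0 -0.2 0" --pt "0 0 -0.1 0" --pt "0 0 0 0" --pt "0 0 0 0" --jaw -0.3 --grip_force 25

```text
t: 3.58
position: [0.5337, -0.0199, 0.0385]
ee_rot: [3.14, 0.0, 1.586]
force: [-0.0, -0.1, 0.7]
grip_width: 0.347
grasp_force: 0.0
```

arm_command --pt "0 0 0 0" --pt "0 0 0 0" --pt "0 0 0 0" --pt "0 0 0 0" --jaw -1 --grip_force 35

```text
t: 4.08
position: [0.5337, -0.0199, 0.0384]
ee_rot: [3.14, 0.0, 1.585]
force: [-1.6, 0.2, 5.9]
grip_width: 0.159
grasp_force: 36.1
```

arm_command --pt "0 0 0.25 0" --pt "0 0 0.5 0" --pt "0 0 0.5 0" --pt "-0.1 0.35 0 -0.004" --pt "-0.2 0.6 0 -0.004" --pt "-0.25 0.7 0 -0.003" --pt "-0.2 0.7 0 0" --pt "-0.2 0.6 0 0" --pt "-0.1 0.3 0 0" --pt "-0.015 0.124 0 0"

```text
t: 5.32
position: [0.4475, 0.2511, 0.1377]
ee_rot: [-3.141, 0.0, 1.553]
force: [0.3, -0.4, -1.9]
grip_width: 0.159
grasp_force: 35.4
```

arm_command --pt "0 0 -0.2 0" --pt "0 0 -0.4 0" --pt "0 0 -0.25 0" --pt "0 0 -0.12 0" --pt "0 0 0 0" --pt "0 0 0 0"

```text
t: 6.08
position: [0.4485, 0.2499, 0.0607]
ee_rot: [3.141, -0.0, 1.551]
force: [-0.8, 0.6, -0.7]
grip_width: 0.156
grasp_force: 35.4
```

```bash
python3 - <<'E'
from h import *
st=manip.observe(); print(st["t"],st["position"],st["ee_rot"],st["force"])
im,d=imaging.get_image("scene");c=imaging.calibration("scene")
im2,d2=imaging.get_image("wrist")
u=proj(c,[(0.4685,.2465,.03)])[0].astype(int);print(u)
a=cv2.resize(im[max(u[1]-75,0):u[1]+75,u[0]-75:u[0]+75],(400,400),interpolation=cv2.INTER_CUBIC)
b=cv2.resize(im2[20:320,130:430],(400,400),interpolation=cv2.INTER_CUBIC)
cv2.imwrite("pics/s2.png",np.hstack([a,b])[:,:,::-1])
E
```

```text
6.075 [0.4485109  0.24993675 0.06070612] [ 3.14060007e+00 -4.67435093e-04  1.55062654e+00] [-0.75543643  0.59894897 -0.74317015]
[260 302]
```

View pics/s2.png

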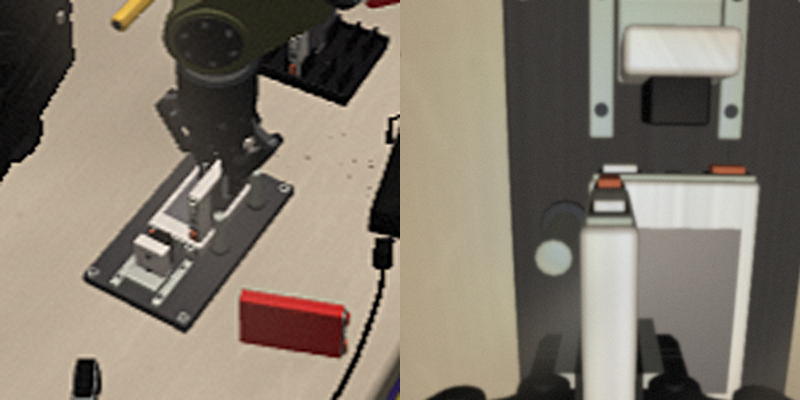

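The cell hangs upright over cell_a, beside the side post, with its terminals toward the jaw. I lower it gently.

arm_command --pt "0 0 -0.015 0" --pt "0 0 -0.015 0" --pt "0 0 -0.01 0" --pt "0 0 0 0"

```text
t: 6.68
position: [0.448, 0.25, 0.0568]
ee_rot: [-3.141, 0.0, 1.551]
force: [0.6, 0.6, -0.5]
grip_width: 0.154
grasp_force: 35.4
```

arm_command --pt "0 0 -0.01 0" --pt "0 0 0 0"

```text
t: 6.92
position: [0.4481, 0.2501, 0.0564]
ee_rot: [3.141, -0.0, 1.551]
force: [-1.9, -1.3, 4.5]
grip_width: 0.159
grasp_force: 36.1
```

arm_command --pt "0 0 0 0" --pt "0 0 0 0" --pt "0 0 0 0" --pt "0 0 0.03 0" --pt "0 0 0.03 0" --jaw -0.48

```text
t: 7.55
position: [0.4481, 0.25, 0.0611]
ee_rot: [3.142, -0.0, 1.551]
force: [-0.5, 0.3, 0.0]
grip_width: 0.259
grasp_force: 0.0
```

```bash
cat > look.py <<'E'
import sys
from h import *
st=manip.observe(); print(st["t"],st["position"].round(4),st["ee_rot"].round(3),st["force"].round(1),st["grip_width"])
im,d=imaging.get_image("scene");c=imaging.calibration("scene")
im2,d2=imaging.get_image("wrist")
a=cv2.resize(im[227:377,185:335],(400,400),interpolation=cv2.INTER_CUBIC)
b=cv2.resize(im2[20:320,130:430],(400,400),interpolation=cv2.INTER_CUBIC)
cv2.imwrite(f"pics/{sys.argv[1]}.png",np.hstack([a,b])[:,:,::-1])
E
python3 look.py s3
```

```text
7.55 [0.4481 0.25   0.0611] [ 3.142 -0.     1.551] [-0.5  0.3  0. ] 0.25913842164416717
```

arm_command --pt "0.03 0 0 0" --pt "0.03 0 0 0" --pt "0.03 0 0 0" --pt "0.03 0 0 0" --pt "0.03 0 0 0" --pt "0.03 0 0 0" --pt "0 0 0 0" --pt "0 0 0 0"

```text
t: 8.65
position: [0.4624, 0.25, 0.0609]
ee_rot: [3.142, -0.0, 1.551]
force: [-0.2, -0.6, -0.5]
grip_width: 0.257
grasp_force: 0.1
```

```bash
python3 look.py s4
```

```text
8.65 [0.4624 0.25   0.0609] [ 3.142 -0.     1.551] [-0.2 -0.6 -0.5] 0.25699414198737053
```

View pics/s4.png

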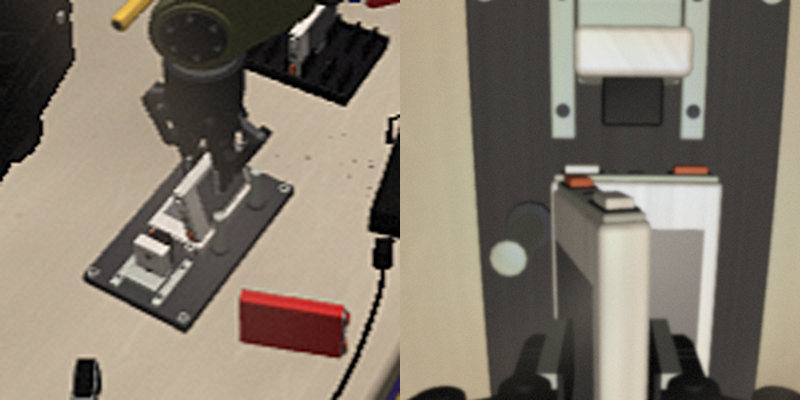

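The right half shows cell_b tilted away from the side posts, leaning on the far finger. Now I open in stages while shifting back, so the far finger holds it.

arm_command --pt "0 0 0 0" --pt "0 0 0 0" --jaw -0.2

```text
t: 9.0
position: [0.4624, 0.25, 0.0609]
ee_rot: [-3.142, 0.0, 1.551]
force: [0.8, 0.2, -0.5]
grip_width: 0.401
grasp_force: 0.0
```

arm_command --pt "-0.03 0 0 0" --pt "-0.03 0 0 0" --jaw 0.08

```text
t: 9.25
position: [0.4574, 0.25, 0.0609]
ee_rot: [-3.142, 0.0, 1.551]
force: [0.0, -0.7, -0.2]
grip_width: 0.539
grasp_force: 0.1
```

arm_command --pt "-0.035 0 -0.02 0" --pt "-0.035 0 -0.02 0" --jaw 0.365

```text
t: 9.5
position: [0.4518, 0.25, 0.0576]
ee_rot: [-3.142, -0.0, 1.551]
force: [0.1, -0.2, 0.4]
grip_width: 0.685
grasp_force: 0.1
```

arm_command --pt "-0.035 0 -0.03 0" --pt "-0.035 0 -0.03 0" --jaw 0.65

```text
t: 9.75
position: [0.4462, 0.25, 0.0527]
ee_rot: [-3.142, 0.0, 1.551]
force: [0.9, 0.0, 0.4]
grip_width: 0.826
grasp_force: 0.1
```

arm_command --pt "-0.035 0 -0.04 0" --pt "-0.035 0 -0.04 0" --pt "0 0 0 0" --pt "0 0 0 0" --jaw 1

```text
t: 10.25
position: [0.4409, 0.25, 0.0465]
ee_rot: [3.142, 0.0, 1.551]
force: [-0.1, -0.4, -0.9]
grip_width: 1.002
grasp_force: 0.1
```

```bash
python3 look.py s5
```

```text
10.25 [0.4409 0.25   0.0465] [3.142 0.    1.551] [-0.1 -0.4 -0.9] 1.0023129986734547
```

View pics/s5.png

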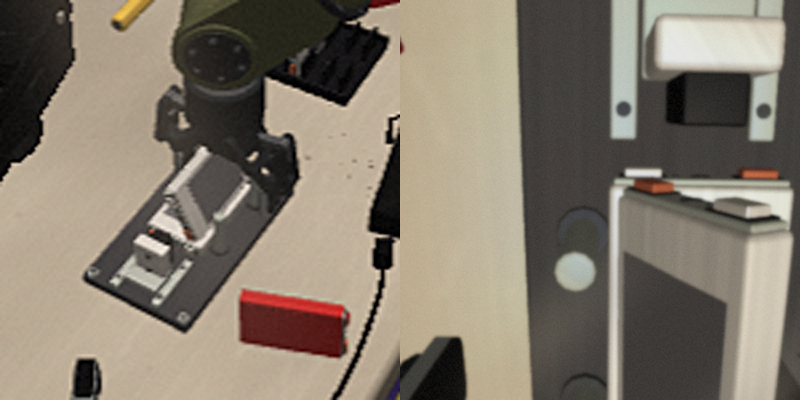

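The cell leans at about 27° on the far finger and the near finger is clear behind it. I now lower the gripper, then draw away slowly so the cell's edge slides down the finger.

arm_command --pt "0 0 -0.1 0" --pt "0 0 -0.12 0" --pt "0.04 0 0 0" --pt "0.05 0 0 0" --pt "0.05 0 0 0" --pt "0.05 0 0 0" --pt "0.04 0 -0.02 0" --pt "0.04 0 -0.02 0" --pt "0.03 0 -0.03 0" --pt "0.03 0 -0.03 0"

```text
t: 11.6
position: [0.4673, 0.25, 0.0207]
ee_rot: [-3.141, 0.0, 1.551]
force: [0.6, 0.3, 0.1]
grip_width: 1.002
grasp_force: 0.2
```

arm_command --pt "0.025 0 -0.02 0" --pt "0.025 0 -0.02 0" --pt "0.025 0 0 0" --pt "0.025 0 0 0" --pt "0.025 0 0 0" --pt "0.025 0 0 0" --pt "0.025 0 0 0" --pt "0 0 0 0"

```text
t: 12.6
position: [0.4813, 0.25, 0.0177]
ee_rot: [3.142, -0.0, 1.551]
force: [0.7, 0.2, -0.3]
grip_width: 1.0
grasp_force: 0.0
```

```bash
python3 look.py s6
```

```text
12.6 [0.4813 0.25   0.0177] [ 3.142 -0.     1.551] [ 0.7  0.2 -0.3] 0.9996375765636896
```

View pics/s6.png

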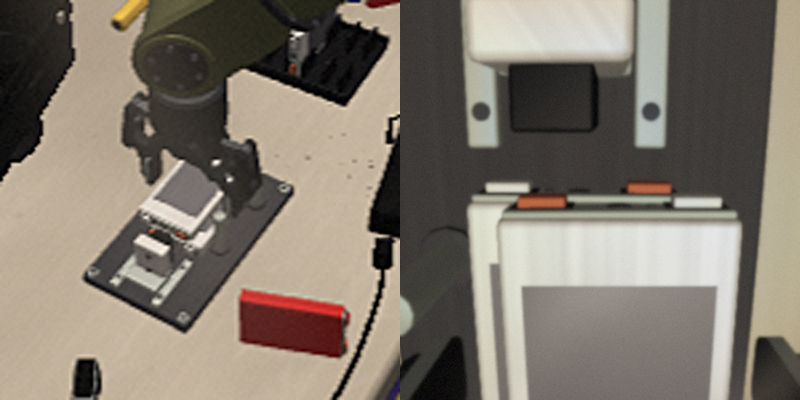

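Cell_b lies flat on cell_a, offset to +x with its terminals toward the jaw. I push it and cell_a toward the side posts.

arm_command --pt "-0.06 0 0 0" --pt "-0.06 0 0 0" --pt "0 0 -0.08 0" --pt "0 0 -0.08 0" --pt "-0.03 0 0 0" --pt "-0.03 0 0 0" --pt "-0.03 0 0 0" --pt "-0.03 0 0 0" --pt "0 0 0 0"

```text
t: 13.82
position: [0.4619, 0.2501, 0.005]
ee_rot: [3.142, -0.0, 1.551]
force: [0.4, -0.0, -0.3]
grip_width: 1.003
grasp_force: 0.0
```

arm_command --pt "-0.01 0 0 0" --pt "-0.01 0 0 0" --pt "0 0 0 0"

```text
t: 14.2
position: [0.4605, 0.2501, 0.005]
ee_rot: [3.141, -0.0, 1.551]
force: [0.1, -0.2, 0.3]
grip_width: 1.0
grasp_force: 0.5
```

arm_command --pt "-0.01 0 0 0" --pt "-0.01 0 0 0" --pt "0 0 0 0"

```text
t: 14.58
position: [0.4589, 0.2501, 0.0049]
ee_rot: [3.141, -0.0, 1.551]
force: [1.8, -0.3, 1.6]
grip_width: 0.998
grasp_force: 0.8
```

arm_command --pt "-0.007 0 0 0" --pt "-0.007 0 0 0" --pt "0 0 0 0"

```text
t: 14.95
position: [0.4578, 0.25, 0.0049]
ee_rot: [3.141, -0.0, 1.551]
force: [2.9, -0.1, 1.1]
grip_width: 1.002
grasp_force: 1.3
```

arm_command --pt "-0.006 0 0 0" --pt "-0.006 0 0 0" --pt "0 0 0 0"

```text
t: 15.32
position: [0.4577, 0.25, 0.0051]
ee_rot: [3.14, -0.0, 1.551]
force: [10.0, -1.6, -2.2]
grip_width: 0.997
grasp_force: 4.5
```

arm_command --pt "-0.005 0 0 0" --pt "-0.005 0 0 0" --pt "0 0 0 0"

```text
t: 15.7
position: [0.4576, 0.25, 0.0054]
ee_rot: [3.138, -0.001, 1.551]
force: [12.8, -2.3, -1.0]
grip_width: 0.998
grasp_force: 6.7
```

Contact with the posts at about 13 N. I back off, rise and fetch cell_c.

arm_command --pt "0.06 0 0 0" --pt "0.06 0 0.2 0" --pt "0 0 0.6 0" --pt "0 0 0.7 0.003" --pt "0 -0.3 0.5 0.003" --pt "0.06 -0.6 0 0" --pt "0.1 -0.7 0 0" --pt "0.1 -0.7 0 0" --pt "0 -0.6 0 0" --pt "0 -0.38 0 0" --jaw 1

```text
t: 16.95
position: [0.4861, -0.0143, 0.1659]
ee_rot: [3.141, -0.0, 1.569]
force: [0.5, 0.3, -0.2]
grip_width: 1.0
grasp_force: 0.0
```

arm_command --pt "0 -0.1 0 0" --pt "0 0 0 0" --pt "0 0 0 0" --pt "0 0 0 0" --jaw -0.3

```text
t: 17.45
position: [0.4864, -0.0195, 0.1649]
ee_rot: [-3.141, -0.0, 1.571]
force: [0.1, -0.9, -0.8]
grip_width: 0.349
grasp_force: 0.0
```

arm_command --pt "0.02 0 -0.4 0" --pt "0 0 -0.5 0" --pt "0 0 -0.4 0" --pt "0 0 -0.2 0" --pt "0 0 -0.08 0" --pt "0 0 0 0" --pt "0 0 0 0"

```text
t: 18.32
position: [0.4885, -0.0204, 0.0394]
ee_rot: [3.14, 0.0, 1.57]
force: [0.2, 0.2, -0.5]
grip_width: 0.35
grasp_force: 0.0
```

arm_command --pt "0 0 0 0" --pt "0 0 0 0" --pt "0 0 0 0" --pt "0 0 0 0" --jaw -1

```text
t: 18.82
position: [0.4884, -0.0204, 0.0392]
ee_rot: [3.14, 0.0, 1.57]
force: [-1.0, 0.7, 6.3]
grip_width: 0.158
grasp_force: 35.1
```

arm_command --pt "0 0 0.3 0" --pt "0 0 0.6 0" --pt "0 0 0.6 0" --pt "-0.05 0.35 0 -0.003" --pt "-0.1 0.6 0 -0.003" --pt "-0.1 0.7 0 0" --pt "-0.1 0.7 0 0" --pt "-0.1 0.6 0 0" --pt "-0.05 0.3 0 0" --pt "0 0.13 0 0"

```text
t: 20.08
position: [0.4475, 0.251, 0.1584]
ee_rot: [-3.141, 0.0, 1.553]
force: [0.1, 1.3, -1.9]
grip_width: 0.158
grasp_force: 34.7
```

arm_command --pt "0 0 -0.3 0" --pt "0 0 -0.4 0" --pt "0 0 -0.22 0" --pt "0 0 -0.1 0" --pt "0 0 -0.03 0" --pt "0 0 0 0" --pt "0 0 0 0"

```text
t: 20.95
position: [0.4483, 0.2501, 0.0751]
ee_rot: [3.141, -0.0, 1.551]
force: [0.6, 0.6, -1.5]
grip_width: 0.156
grasp_force: 34.7
```

arm_command --pt "0 0 -0.015 0" --pt "0 0 -0.015 0" --pt "0 0 -0.01 0" --pt "0 0 0 0"

```text
t: 21.45
position: [0.448, 0.25, 0.0713]
ee_rot: [3.142, -0.0, 1.551]
force: [0.6, 0.3, -1.4]
grip_width: 0.156
grasp_force: 34.8
```

arm_command --pt "0 0 -0.008 0" --pt "0 0 0 0"

```text
t: 21.7
position: [0.448, 0.2501, 0.0713]
ee_rot: [3.141, -0.0, 1.551]
force: [-3.6, -1.1, 7.4]
grip_width: 0.158
grasp_force: 36.1
```

Contact at 7 N. I repeat the tipping sequence that worked for cell_b.

arm_command --pt "0 0 0 0" --pt "0 0 0 0" --pt "0 0 0 0" --pt "0 0 0.025 0" --pt "0 0 0.025 0" --jaw -0.48

```text
t: 22.32
position: [0.448, 0.2501, 0.0748]
ee_rot: [3.142, -0.0, 1.551]
force: [-0.6, -0.3, 0.2]
grip_width: 0.258
grasp_force: 0.0
```

arm_command --pt "0.03 0 0 0" --pt "0.03 0 0 0" --pt "0.03 0 0 0" --pt "0.03 0 0 0" --pt "0.03 0 0 0" --pt "0.03 0 0 0" --pt "0 0 0 0" --pt "0 0 0 0"

```text
t: 23.32
position: [0.4624, 0.25, 0.0747]
ee_rot: [3.142, -0.0, 1.551]
force: [-0.0, -0.5, -0.2]
grip_width: 0.261
grasp_force: 0.3
```

```bash
python3 look.py s7
```

```text
23.325 [0.4624 0.25   0.0747] [ 3.142 -0.     1.551] [-0.  -0.5 -0.2] 0.2609480034779068
```

View pics/s7.png

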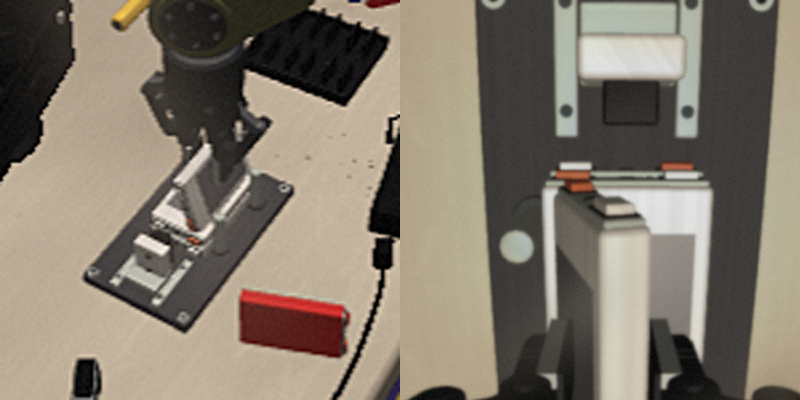

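Cell_c leans on the far finger exactly as cell_b did, and cells a and b stay aligned beneath it. I continue with the same sequence.

arm_command --pt "0 0 0 0" --pt "0 0 0 0" --jaw -0.2

```text
t: 23.68
position: [0.4623, 0.25, 0.0746]
ee_rot: [3.142, -0.0, 1.551]
force: [0.6, -0.1, -0.3]
grip_width: 0.401
grasp_force: 0.1
```

arm_command --pt "-0.03 0 0 0" --pt "-0.03 0 0 0" --jaw 0.08

```text
t: 23.92
position: [0.4574, 0.25, 0.0747]
ee_rot: [3.142, -0.0, 1.551]
force: [-0.4, 1.2, 0.0]
grip_width: 0.541
grasp_force: 0.1
```

arm_command --pt "-0.035 0 -0.02 0" --pt "-0.035 0 -0.02 0" --jaw 0.365

```text
t: 24.18
position: [0.4517, 0.25, 0.0713]
ee_rot: [-3.142, -0.0, 1.551]
force: [0.9, 0.3, 0.3]
grip_width: 0.682
grasp_force: 0.1
```

arm_command --pt "-0.035 0 -0.03 0" --pt "-0.035 0 -0.03 0" --jaw 0.65

```text
t: 24.42
position: [0.4462, 0.25, 0.0665]
ee_rot: [3.142, -0.0, 1.551]
force: [0.2, 0.9, -0.4]
grip_width: 0.824
grasp_force: 0.1
```

arm_command --pt "-0.035 0 -0.04 0" --pt "-0.035 0 -0.04 0" --pt "0 0 0 0" --pt "0 0 0 0" --jaw 1

```text
t: 24.92
position: [0.4408, 0.2501, 0.0603]
ee_rot: [3.142, -0.0, 1.551]
force: [0.2, -0.4, 0.7]
grip_width: 1.001
grasp_force: 0.1
```

arm_command --pt "0 0 -0.1 0" --pt "0 0 -0.12 0" --pt "0.04 0 0 0" --pt "0.05 0 0 0" --pt "0.05 0 0 0" --pt "0.05 0 0 0" --pt "0.04 0 -0.02 0" --pt "0.04 0 -0.02 0" --pt "0.03 0 -0.03 0" --pt "0.03 0 -0.03 0"

```text
t: 26.18
position: [0.4673, 0.25, 0.0344]
ee_rot: [-3.141, 0.0, 1.551]
force: [1.7, -0.5, -0.7]
grip_width: 0.996
grasp_force: 0.3
```

arm_command --pt "0.025 0 -0.02 0" --pt "0.025 0 -0.02 0" --pt "0.025 0 0 0" --pt "0.025 0 0 0" --pt "0.025 0 0 0" --pt "0.025 0 0 0" --pt "0.025 0 0 0" --pt "0 0 0 0"

```text
t: 27.18
position: [0.4813, 0.25, 0.0314]
ee_rot: [3.142, -0.0, 1.551]
force: [-0.2, -0.2, 0.4]
grip_width: 1.002
grasp_force: 0.0
```

```bash
python3 look.py s8
```

```text
27.175 [0.4813 0.25   0.0314] [ 3.142 -0.     1.551] [-0.2 -0.2  0.4] 1.0016961338236274
```

View pics/s8.png

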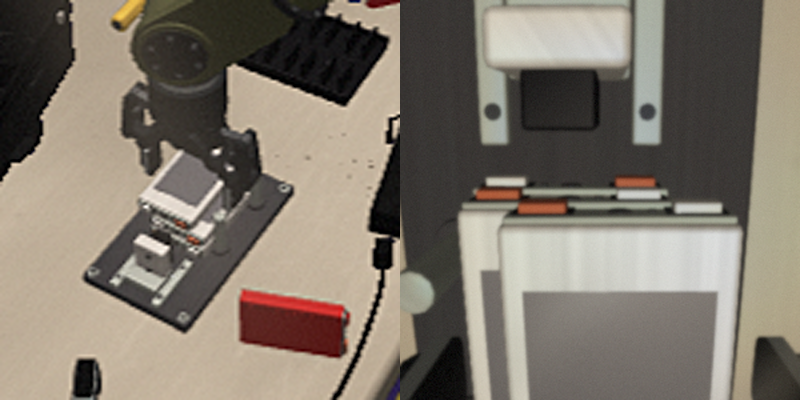

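All three cells are in the pile, with cell_c flat on top and offset to +x. I push the pile to the side posts.

arm_command --pt "-0.06 0 0 0" --pt "-0.06 0 0 0" --pt "0 0 -0.16 0" --pt "0 0 -0.16 0" --pt "-0.03 0 0 0" --pt "-0.03 0 0 0" --pt "-0.03 0 0 0" --pt "-0.03 0 0 0" --pt "0 0 0 0"

```text
t: 28.4
position: [0.4619, 0.2501, 0.006]
ee_rot: [3.141, -0.0, 1.551]
force: [0.5, 0.6, 0.2]
grip_width: 1.0
grasp_force: 0.0
```

arm_command --pt "-0.01 0 0 0" --pt "-0.01 0 0 0" --pt "-0.01 0 0 0" --pt "-0.01 0 0 0" --pt "0 0 0 0"

```text
t: 29.02
position: [0.4587, 0.25, 0.0058]
ee_rot: [-3.141, 0.0, 1.551]
force: [1.1, -1.5, 0.5]
grip_width: 1.002
grasp_force: 0.5
```

arm_command --pt "-0.007 0 0 0" --pt "-0.007 0 0 0" --pt "0 0 0 0"

```text
t: 29.4
position: [0.4578, 0.25, 0.0058]
ee_rot: [3.141, -0.0, 1.551]
force: [4.6, -0.2, -0.8]
grip_width: 0.999
grasp_force: 1.9
```

arm_command --pt "-0.006 0 0 0" --pt "-0.006 0 0 0" --pt "0 0 0 0"

```text
t: 29.78
position: [0.4577, 0.2499, 0.0061]
ee_rot: [3.139, -0.0, 1.551]
force: [10.8, -2.1, -2.8]
grip_width: 0.998
grasp_force: 5.0
```

```bash
python3 - <<'E'
from h import *
import pickle
c,im,d=pickle.load(open("w1.pkl","rb")); P=cloud(c,d).reshape(-1,3)
m=(P[:,2]>.050)&(P[:,2]<.064)&(P[:,1]>.30)&(P[:,1]<.38)&(abs(P[:,0]-.47)<.03)
q=P[m]; print(np.percentile(q[:,:2],[2,10,50,90,98],axis=0).round(4))
print("edges",atz(c,np.array([(417,113),(417,132),(417,95)])*.7,[.057,.057,.024]).round(4))
E
```

```text
[[0.4556 0.3204]
 [0.4588 0.3238]
 [0.4704 0.3367]
 [0.4828 0.3449]
 [0.4869 0.3469]]
edges [[0.4702 0.3467 0.057 ]
 [0.4702 0.3333 0.057 ]
 [0.4706 0.3625 0.024 ]]
```

arm_command --pt "0.06 0 0 0" --pt "0.06 0 0.2 0" --pt "0 0 0.6 0" --pt "0 0 0.6 0" --pt "0 0.4 0 0" --pt "0 0.6 0 0" --pt "0 0.45 0 0" --pt "0 0 0 0" --pt "0 0 0 0" --jaw 1

```text
t: 30.9
position: [0.4662, 0.3657, 0.1183]
ee_rot: [-3.141, 0.0, 1.551]
force: [0.4, -0.5, 0.2]
grip_width: 1.0
grasp_force: 0.0
```

arm_command --pt "0.05 0.02 0 0" --pt "0 0 0 0" --pt "0 0 0 0" --pt "0 0 -0.3 0" --pt "0 0 -0.4 0" --pt "0 0 -0.25 0" --pt "0 0 -0.1 0" --pt "0 0 0 0" --jaw -1

```text
t: 31.9
position: [0.4704, 0.3677, 0.034]
ee_rot: [3.142, -0.0, 1.551]
force: [-0.2, -0.0, -0.0]
grip_width: 0.004
grasp_force: 0.0
```

arm_command --pt "0 -0.06 0 0" --pt "0 -0.06 0 0" --pt "0 -0.06 0 0" --pt "0 -0.06 0 0" --pt "0 -0.06 0 0" --pt "0 0 0 0"

```text
t: 32.65
position: [0.4703, 0.3431, 0.0338]
ee_rot: [-3.141, 0.0, 1.551]
force: [-0.0, 0.1, 0.1]
grip_width: 0.001
grasp_force: 0.0
```

arm_command --pt "0 -0.03 0 0" --pt "0 -0.03 0 0" --pt "0 -0.03 0 0" --pt "0 0 0 0"

```text
t: 33.15
position: [0.4701, 0.3363, 0.0337]
ee_rot: [-3.141, 0.0, 1.551]
force: [-0.8, 2.7, -0.3]
grip_width: 0.0
grasp_force: 1.1
```

arm_command --pt "0 -0.012 0 0" --pt "0 -0.012 0 0" --pt "0 0 0 0"

```text
t: 33.52
position: [0.4701, 0.3346, 0.0338]
ee_rot: [-3.141, -0.0, 1.551]
force: [-2.2, 4.4, -0.2]
grip_width: -0.001
grasp_force: 2.2
```

arm_command --pt "0 -0.01 0 0" --pt "0 -0.01 0 0" --pt "0 0 0 0"

```text
t: 33.9
position: [0.4701, 0.3332, 0.0338]
ee_rot: [-3.141, -0.0, 1.551]
force: [-2.5, 6.0, -0.5]
grip_width: -0.003
grasp_force: 2.7
```

arm_command --pt "0 -0.007 0 0" --pt "0 -0.007 0 0" --pt "0 0 0 0"

```text
t: 34.28
position: [0.4701, 0.3321, 0.0337]
ee_rot: [-3.141, -0.0, 1.551]
force: [-2.8, 6.4, -0.1]
grip_width: -0.0
grasp_force: 3.0
```

arm_command --pt "0 -0.007 0 0" --pt "0 -0.007 0 0" --pt "0 0 0 0"

```text
t: 34.65
position: [0.47, 0.3316, 0.0338]
ee_rot: [3.142, -0.001, 1.551]
force: [-1.6, 11.4, -3.2]
grip_width: 0.001
grasp_force: 5.6
```

arm_command --pt "0 -0.005 0 0" --pt "0 -0.003 0 0" --pt "0 0 0 0"

```text
t: 35.02
position: [0.47, 0.3315, 0.0338]
ee_rot: [3.141, -0.002, 1.551]
force: [-2.8, 15.9, -4.1]
grip_width: 0.0
grasp_force: 8.1
```

arm_command --pt "0 0.06 0 0" --pt "0 0.1 0 0" --pt "0 0.1 0.3 0" --pt "0 0 0.5 0" --pt "0.2 -0.4 0.4 0" --pt "0.4 -0.5 0 0" --pt "0.25 -0.4 0 0" --pt "0 0 0 0" --pt "0 0 0 0"

```text
t: 36.15
position: [0.5381, 0.2472, 0.1297]
ee_rot: [-3.141, 0.0, 1.551]
force: [-0.7, -0.0, -0.1]
grip_width: -0.001
grasp_force: 0.0
```

arm_command --pt "0 0 -0.4 0" --pt "0 0 -0.5 0" --pt "0 0 -0.35 0" --pt "0 0 -0.15 0" --pt "-0.06 0 0 0" --pt "-0.06 0 0 0" --pt "-0.06 0 0 0" --pt "-0.04 0 0 0" --pt "-0.03 0 0 0" --pt "0 0 0 0"

```text
t: 37.4
position: [0.5182, 0.2468, 0.0179]
ee_rot: [3.142, -0.0, 1.551]
force: [0.7, 0.0, 0.1]
grip_width: 0.001
grasp_force: 0.0
```

arm_command --pt "-0.01 0 0 0" --pt "-0.01 0 0 0" --pt "0 0 0 0"

```text
t: 37.78
position: [0.5166, 0.2468, 0.0178]
ee_rot: [-3.142, 0.0, 1.551]
force: [0.1, -0.2, -0.3]
grip_width: 0.001
grasp_force: 0.0
```

arm_command --pt "-0.008 0 0 0" --pt "-0.008 0 0 0" --pt "0 0 0 0"

```text
t: 38.15
position: [0.5153, 0.2469, 0.0179]
ee_rot: [3.142, 0.0, 1.551]
force: [-0.2, 0.0, -0.7]
grip_width: 0.006
grasp_force: 0.0
```

arm_command --pt "-0.008 0 0 0" --pt "-0.008 0 0 0" --pt "0 0 0 0"

```text
t: 38.52
position: [0.5144, 0.2468, 0.0179]
ee_rot: [3.141, -0.0, 1.551]
force: [2.7, -0.7, -1.3]
grip_width: 0.004
grasp_force: 1.4
```

arm_command --pt "-0.008 0 0 0" --pt "-0.006 0 0 0" --pt "0 0 0 0"

```text
t: 38.9
position: [0.5142, 0.2468, 0.0184]
ee_rot: [3.139, -0.001, 1.551]
force: [9.0, -0.6, -1.2]
grip_width: -0.003
grasp_force: 4.6
```

arm_command --pt "0.1 0 0 0" --pt "0.15 0 0.2 0" --pt "0 0 0.6 0" --pt "0 0 0.7 0" --pt "-0.3 0 0.7 0" --pt "-0.4 0 0.7 0" --pt "-0.15 0 0.5 0" --pt "0 0 0.3 0" --pt "0 0 0 0" --pt "0 0 0 0"

```text
t: 40.15
position: [0.4658, 0.2467, 0.3108]
ee_rot: [-3.14, 0.001, 1.551]
force: [-0.1, 0.1, -0.0]
grip_width: 0.001
grasp_force: 0.0
```

```bash
python3 - <<'E'
from h import *
st=manip.observe(); print(st["t"],st["position"].round(4))
c=imaging.calibration("wrist"); im,d=imaging.get_image("wrist"); P=cloud(c,d)
Q=P.reshape(-1,3)
m=(abs(Q[:,2]-.054)<.004)&(abs(Q[:,0]-.4685)<.045)&(abs(Q[:,1]-.2465)<.055)
print("n",m.sum()); q=Q[m]
print("z",np.percentile(q[:,2],[5,50,95]).round(4))
A=np.c_[q[:,:2]-[.4685,.2465],np.ones(len(q))]; print("plane",np.linalg.lstsq(A,q[:,2],rcond=None)[0].round(4))
mm=(m.reshape(420,560)).astype(np.uint8)*255
mm=cv2.morphologyEx(mm,cv2.MORPH_OPEN,np.ones((9,9)))
uv=np.argwhere(mm>0)[:,::-1].astype(np.float32); w=atz(c,uv,.054)[:,:2].astype(np.float32)*1000
print("rect mm",cv2.minAreaRect(w))
# posts tops & jaw
for n,(x,y) in {"p1":(.4319,.2805),"p2":(.4302,.2126),"end":(.4673,.1925)}.items():
    k=(abs(Q[:,2]-.060)<.003)&(np.hypot(Q[:,0]-x,Q[:,1]-y)<.009)
    print(n,k.sum(),Q[k].mean(0).round(4))
k=(Q[:,2]>.055)&(Q[:,2]<.062)&(abs(Q[:,0]-.47)<.015)&(Q[:,1]>.30)&(Q[:,1]<.36); print("upright y",np.percentile(Q[k][:,1],[3,50,97]).round(4))
E
```

```text
40.15 [0.4658 0.2467 0.3108]
n 5206
z [0.0524 0.054  0.0554]
plane [-0.0011 -0.007   0.054 ]
rect mm ((468.4634094238281, 249.39007568359375), (103.11343383789062, 62.72304153442383), 88.43551635742188)
p1 99 [0.4318 0.2809 0.0596]
p2 90 [0.4301 0.2128 0.0598]
end 86 [0.467  0.1915 0.0599]
upright y [0.304  0.3151 0.3215]
```

The numbers check out: the pile is level at z 54 mm, square to the posts, and its edges sit at the post faces. The jaw has travelled about 26 mm. I hand in.

```bash
python3 -c "
from rig import manip
print(manip.sign_off())"
```

```text
the job is handed in; nothing more can be done
None
```

I handed the job in at about 40 s: all three cells lie flat with terminals toward the jaw, pushed flush to the side and end posts, and the jaw bears on the pile at about 26 mm of travel; the hand-in returned no verdict.

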